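Switch off the two chargers at the bench strip

TASK

The batteries are full and the USB charger is idle: switch off the battery charger and the USB charger at the power strip by pressing right down, lightly with the fingertips, the raised near end of the rocker switch that stands in front of each, then withdraw. Leave the other three switches on, leave everything plugged in where it is, and do not disturb the other things on the bench.

Things in the scene. Friction and masses are not known exactly. Their poses are not given: they have to be found in the camera images.
- strip: power strip screwed to the bench: body 96 mm (its x) by 350 mm (its y), top face 45 mm above the bench. Origin: centre of its underside on the bench. Its +x points away from the robot: the five sockets run along its far half (socket axes at x = +20 mm), the five rocker switches along its near half (rocker pivots at x = -27 mm). Socket and switch of one number stand at the same y: +124, +62, 0, -62, -124 mm for 0 to 4
- switch0_press (a point): spot to press on rocker 0 (the leftmost (+y) switch): on the face of its end nearest the robot, 11 mm from the pivot. All five rockers are alike: 30 mm along the strip's x, 22 mm wide. While switched on, the near half stands raised and sloping (the spot 51 mm above the bench, the near tip 53 mm); pressed off, the near half lies level, 47.5 mm above the bench, 2.5 mm proud of the strip, and the far half rises instead
- switch0 (a joint): angle of rocker 0: 0 = on, 0.36 = off (near half pressed down level). All five start on. A rocker is stiff in its pivot and stays where it is left, so it has to be pressed all the way over; this takes about 3 N at the spot
- switch1_press (a point): spot to press on rocker 1 (second from the left): on the face of its end nearest the robot, 11 mm from the pivot
- switch1 (a joint): angle of rocker 1: 0 = on, 0.36 = off
- switch2_press (a point): spot to press on rocker 2 (the middle switch): on the face of its end nearest the robot, 11 mm from the pivot
- switch2 (a joint): angle of rocker 2: 0 = on, 0.36 = off
- switch3_press (a point): spot to press on rocker 3 (second from the right): on the face of its end nearest the robot, 11 mm from the pivot
- switch3 (a joint): angle of rocker 3: 0 = on, 0.36 = off
- switch4_press (a point): spot to press on rocker 4 (the rightmost (-y) switch): on the face of its end nearest the robot, 11 mm from the pivot
- switch4 (a joint): angle of rocker 4: 0 = on, 0.36 = off
- battery_charger: battery charger plugged into one of the sockets: flat black block 78 mm along the strip's x (22 mm towards the switches and 56 mm away from them), 46 mm wide, with two AA cells (14.5 mm thick) lying side by side in its open bay on top; highest point 33 mm above the strip's top. Loose; only its 10 mm deep, 37 mm wide plug body sits in the socket. Origin: on the socket's axis at the level of the strip's top
- usb_charger: USB charger plugged into one of the sockets: plain white rounded block 44 x 40 mm, 32 mm high, with two flat USB ports in its top face. Loose; only its 10 mm deep, 37 mm wide plug body sits in the socket. Origin: on the socket's axis at the level of the strip's top
- timer: plug-in timer switch: white round body 57 mm across with a grey dial ringed by small tabs, 40 mm high; to be left alone. Loose; only its 10 mm deep, 37 mm wide plug body sits in the socket. Origin: on the socket's axis at the level of the strip's top
- through_plug: radio-controlled socket adapter: black block 52 x 50 mm with a round socket on top, 40 mm high; to be left alone. Loose; only its 10 mm deep, 37 mm wide plug body sits in the socket. Origin: on the socket's axis at the level of the strip's top
- socket_cover: safety cover in an otherwise empty socket: grey disc 44 mm across, 4 mm thick, with a small grip rib, 10 mm high in all; to be left alone. Loose; only its 10 mm deep, 37 mm wide plug body sits in the socket. Origin: on the socket's axis at the level of the strip's top
- remote: TV remote control lying in front of the strip, black, 46 x 165 x 18 mm; origin under its centre, long side along its y; loose, to be left as it lies
- screwdriver: screwdriver lying in front of the strip, 190 mm long, yellow handle about 30 mm thick; origin under it; loose, to be left as it lies
- tape_roll: roll of black insulating tape lying flat, 90 mm across, 19 mm high; origin under its centre; loose, to be left as it lies
- parts_bowl: empty steel screw bowl, 110 mm across, 30 mm high; origin under its centre; loose, to be left as it lies
- spray_can: upright aerosol can, 54 mm across, 155 mm high; origin under its centre; loose, to be left as it lies
- solder_sucker: solder sucker lying on its side, about 185 mm long, 20 mm thick; origin under its middle; loose, to be left as it lies
Things that resemble listed ones, but are neither listed nor needed, are in the scene too. Leave any turquoise look-alike of the usb_charger alone.

How it is judged:
At the end, for the whole second after the job is handed in: The rockers of the two sockets that carry the battery charger and the USB charger are off (above 0.26 rad, the near half practically level), the other three are on (below 0.06 rad); everything plugged in is within 6 mm of where it started and the loose things on the bench within 20 mm ((not (horizontal distance between any of battery_charger, usb_charger and switch0_press below 0.07 m) or value of joint switch0 above 0.26 rad) and (horizontal distance between any of battery_charger, usb_charger and switch0_press below 0.07 m or value of joint switch0 below 0.06 rad) and (not (horizontal distance between any of battery_charger, usb_charger and switch1_press below 0.07 m) or value of joint switch1 above 0.26 rad) and (horizontal distance between any of battery_charger, usb_charger and switch1_press below 0.07 m or value of joint switch1 below 0.06 rad) and (not (horizontal distance between any of battery_charger, usb_charger and switch2_press below 0.07 m) or value of joint switch2 above 0.26 rad) and (horizontal distance between any of battery_charger, usb_charger and switch2_press below 0.07 m or value of joint switch2 below 0.06 rad) and (not (horizontal distance between any of battery_charger, usb_charger and switch3_press below 0.07 m) or value of joint switch3 above 0.26 rad) and (horizontal distance between any of battery_charger, usb_charger and switch3_press below 0.07 m or value of joint switch3 below 0.06 rad) and (not (horizontal distance between any of battery_charger, usb_charger and switch4_press below 0.07 m) or value of joint switch4 above 0.26 rad) and (horizontal distance between any of battery_charger, usb_charger and switch4_press below 0.07 m or value of joint switch4 below 0.06 rad) and distance of each of battery_charger, usb_charger, timer, through_plug, socket_cover from where it was at the start of the episode below 0.006 m and distance of each of remote, screwdriver, tape_roll, parts_bowl, spray_can, solder_sucker from where it was at the start of the episode below 0.02 m); the robot touches nothing.
It fails at once if the switch of a socket that carries neither charger was pressed over (past 0.15 rad) ((not (horizontal distance between any of battery_charger, usb_charger and switch0_press below 0.07 m) and value of joint switch0 above 0.15 rad) or (not (horizontal distance between any of battery_charger, usb_charger and switch1_press below 0.07 m) and value of joint switch1 above 0.15 rad) or (not (horizontal distance between any of battery_charger, usb_charger and switch2_press below 0.07 m) and value of joint switch2 above 0.15 rad) or (not (horizontal distance between any of battery_charger, usb_charger and switch3_press below 0.07 m) and value of joint switch3 above 0.15 rad) or (not (horizontal distance between any of battery_charger, usb_charger and switch4_press below 0.07 m) and value of joint switch4 above 0.15 rad)).
It fails at once if something plugged into the strip was moved or lifted by more than 6 mm (distance of any of battery_charger, usb_charger, timer, through_plug, socket_cover from where it was at the start of the episode above 0.006 m).
It fails at once if a loose thing on the bench was moved by more than 20 mm (distance of any of remote, screwdriver, tape_roll, parts_bowl, spray_can, solder_sucker from where it was at the start of the episode above 0.02 m).
It fails at once if the strip or a switch was pressed harder than 30 N (contact force between the fingers and strip above 30 N).
It fails at once if the strip or a switch was pressed with something other than the fingers (contact force between the arm and strip above 2 N).
It also fails if it takes over 32 s, if anything falls off the work surface, if the arm or the gripper's body presses on something with over 40 N, if the wrist force passes 120 N, or if a joint passes its speed limit or range.

ROBOT

A 7-joint arm with a two-finger parallel gripper is mounted at the origin on the work surface. World frame = base frame: x ahead of the robot, y to its left, z up, the work surface at z = 0. Lengths are in m, angles in rad, forces in N, time in s.
With the tool pointing down it reaches from about 0.425 to 0.925 m from the base axis. Payload 6.8 kg.
Tool frame: the origin (TCP) lies midway between the tips of the shut fingers; the grasp point (between the pads) lies 19 mm behind it; z points along the fingers, y is the direction in which the jaws open and shut (so a half turn about z gives the same grasp; the last joint's range is limited). The gripper opens to 85 mm and grips with 20 to 120 N. Pads are 22 mm wide; open, the fingers measure 114 mm over their backs; the gripper's body (76 mm by 85 mm) begins 54 mm behind the grasp point. The pads swing forward as they close: fully open they stand 13 mm farther back than shut.
Start: joints at [-1.322, 0.477, 0.022, 1.555, -0.011, 1.109, -0.083], TCP at [0.236, 0.633, 0.231] pointing down, gripper open.
Joint ranges: [-2.96, 2.96], [-0.34, 2.1], [-1.41, 1.46], [0.24, 2.44], [-1.37, 4.51], [0.17, 1.92], [-2.96, 2.96]. Speed limits (rad/s): [2.39, 2.39, 3.14, 3.14, 3.14, 3.14, 3.14].

INTERFACE

Orientations are given as a rotation vector (axis times angle).
In Python, from bench import r gives the robot as it stands. The module is installed in compiled form; this text tells all that it offers.
- The arm moves only by the tool apply_moves, never from a script. Its argument "plan" is a list that holds one entry, the list of rows, each a list of 7 numbers: the turn, a rotation vector about the tool's x, y, z scaled (see below), then the shift along the tool's x, y, z scaled (see below), then the closure, from -1 (fully open) to 1 (shut). In form: [[[wx, wy, wz, tx, ty, tz, grip], ...]]. A call has 1 to 12 rows; each row is the pose to reach, as a shift and turn from the pose commanded when the call began, along the tool's axes at that moment, turning the shorter way round; what a row does not reach only later rows make up. The controller multiplies each number of a shift by 0.4 m and each number of a turn by 180 degrees. A row lasts 1/12 s, in which the tool goes at most 41.7 mm and 7.16 degrees, less where a joint would pass 70% of its speed; a pose out of reach is approached as far as the arm can. A call with a number of a shift or a turn outside -1 to 1 is refused whole. A call with a gripper value outside its range is refused whole. The fingers move at their own pace and stop on an object; "force" is the grip in N (left out, the last holds). Time passes only in rows, so rows that repeat a pose let the fingers close. It gives the time, the measured TCP pose, the force and the opening at its end, in the units of the state.
- r.get_obs(): the state, without advancing time (a new reading comes with each control period).
- r.grab_frame(name): name is "side" or "top" or "wrist"; returns a dict with "pixels" (384x512x3 uint8, blue, green, red), "fx", "fy", "cx", "cy" (pixels), "k1" (the pictures are not rectified: a ray, as slopes to the right and down, at radius r is drawn at 1 + k1 r^2 times it, then the intrinsics apply), "pose" (4x4, takes a point from camera to world coordinates). Camera axes: x right, y up, looking along -z (the intrinsics and any distortion apply to the point x, -y, -z); pixel columns grow to the right and rows downward; lengths in m; the calibration is good to about 2 mm. A picture is of the moment at which its call begins. There is no depth.
- r.hand_in(): hands the job in, once; it reports no verdict.
The state is a dict: "clock": time; "joints": joint angles; "qvel": joint speeds; "tau": joint torques, N m; "tcp_pos": TCP position; "orientation": TCP orientation; "contact_force": force on the tool from outside, world axes, zero at the start; "moment": the same for the moment, N m; "grip_width": finger opening in m.
Only numpy, scipy, OpenCV 4.12 (cv2) and the standard library are available. Lean on these libraries where they do the work, as an engineer would, in place of code of your own. Each camera call takes 0.05 s, during which the arm holds its last target. There are 200 camera calls.

## Working session

There is one attempt and no reset: what is moved stays moved. The work goes in short steps, Python scripts to look and compute and a tool call to move; the robot and the scene stay as the last step left them, time stands still between calls to the robot, and variables do not carry over. Pictures are saved under pics/ and viewed, on a budget of 10 in all, crops included, one or two more only if the job needs it, and the job is handed in when it is done.

Besides the shell and the picture viewer there is one more tool, called after "Call:" in YAML: its name, and indented under it one key for each argument. apply_moves: Moves the arm, as the interface text tells. Its arguments: {"type":"object","properties":{"plan":{"type":"array","items":{"type":"array","items":{"type":"array","items":{"type":"number","minimum":-1,"maximum":1}}}},"force":{"type":"number"}},"required":["plan"]}

```bash
mkdir -p pics
cat > h.py <<'E'
import numpy as np, cv2
from bench import r
from scipy.spatial.transform import Rotation as R
def grab(n,save=None):
    f=r.grab_frame(n)
    if save: cv2.imwrite('pics/'+save+'.png',f['pixels']); np.save('pics/'+save+'.npy',{k:v for k,v in f.items()},allow_pickle=True)
    return f
def load(s): return np.load('pics/'+s+'.npy',allow_pickle=True).item()
def ray(f,u,v):
    K=np.array([[f['fx'],0,f['cx']],[0,f['fy'],f['cy']],[0,0,1.]])
    p=cv2.undistortPoints(np.array([[[u,v]]],float),K,np.array([f['k1'],0,0,0.]))[0,0]
    T=np.array(f['pose']); d=T[:3,:3]@np.array([p[0],-p[1],-1]); return T[:3,3],d
def onplane(f,u,v,z):
    o,d=ray(f,u,v); return o+d*(z-o[2])/d[2]
def proj(f,P):
    T=np.array(f['pose']); c=T[:3,:3].T@(np.array(P)-T[:3,3]); x,y=c[0]/-c[2],-c[1]/-c[2]; s=1+f['k1']*(x*x+y*y)
    return np.array([f['fx']*x*s+f['cx'],f['fy']*y*s+f['cy']])
E
python3 - <<'E'
from h import *
o=r.get_obs(); print(o)
a=grab('top','top0');b=grab('side','side0');w=grab('wrist','wrist0')
for f in (a,b,w): print(np.round(f['pose'],3).tolist(),f['fx'],f['k1'])
E
```

```text
{'clock': 0.0, 'joints': array([-1.32208374,  0.47780715,  0.0223527 ,  1.55647042, -0.01147639,
        1.10929651, -0.08308998]), 'qvel': array([0.00113455, 0.00150122, 0.00271851, 0.00186729, 0.00070444,
       0.00081649, 0.00029554]), 'tau': array([ 1.19599019e-03, -5.96461558e+01,  1.60876472e+00, -2.81191528e+01,
        1.25004954e-02,  9.79997450e-03, -1.42532480e-05]), 'tcp_pos': array([0.2355892 , 0.63191075, 0.23031325]), 'orientation': array([-5.57434861e-01, -3.09157353e+00,  2.89908320e-03]), 'contact_force': array([-0.37985044, -0.39726922, -0.19723688]), 'moment': array([-0.00597709,  0.0367896 , -0.01107223]), 'grip_width': 0.08547780405261587}
[[0.028, 0.993, -0.114, 0.417], [-0.999, 0.03, 0.016, -0.003], [0.019, 0.113, 0.993, 1.268], [0.0, 0.0, 0.0, 1.0]] 452.0801887270381 -0.019411498615085374
[[-0.76, 0.358, -0.543, -0.214], [-0.65, -0.394, 0.65, 0.948], [0.019, 0.847, 0.532, 0.84], [0.0, 0.0, 0.0, 1.0]] 478.6709323292514 -0.09351177701723863
[[0.349, -0.889, -0.298, 0.16], [0.937, 0.331, 0.111, 0.661], [0.0, -0.318, 0.948, 0.373], [0.0, 0.0, 0.0, 1.0]] 272.8630787430873 -0.0019782815398643773
```

View pics/top0.png

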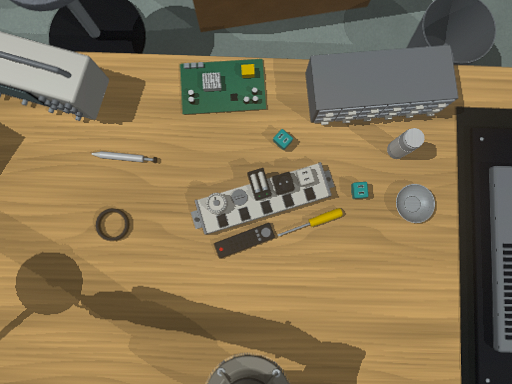

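View pics/side0.png

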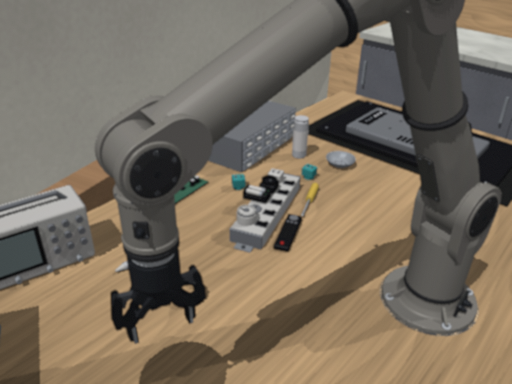

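The top view shows, along the strip from left to right: timer (216,203), cover (239,198), battery charger (259,183), through plug (283,183) and white USB charger (307,177). Turquoise look-alikes sit off the strip at (284,140) and (360,190). The rockers are at about (222,220), (243,214), (265,208), (287,201) and (310,194), with the remote and screwdriver in front.

USB candidates are the white block at (307,177), the two turquoise blocks, and the timer, which is also white. I choose (307,177). Next is a close crop.

Run:
```python
from h import *
f=load('top0'); im=f['pixels']
c=cv2.resize(im[155:260,185:350],None,fx=4.8,fy=4.8,interpolation=cv2.INTER_CUBIC); cv2.imwrite('pics/crop1.png',c)
g=load('side0')['pixels']
c=cv2.resize(g[155:260,220:330],None,fx=5,fy=5,interpolation=cv2.INTER_CUBIC); cv2.imwrite('pics/crop2.png',c)
```

```text
(no output)
```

View pics/crop1.png

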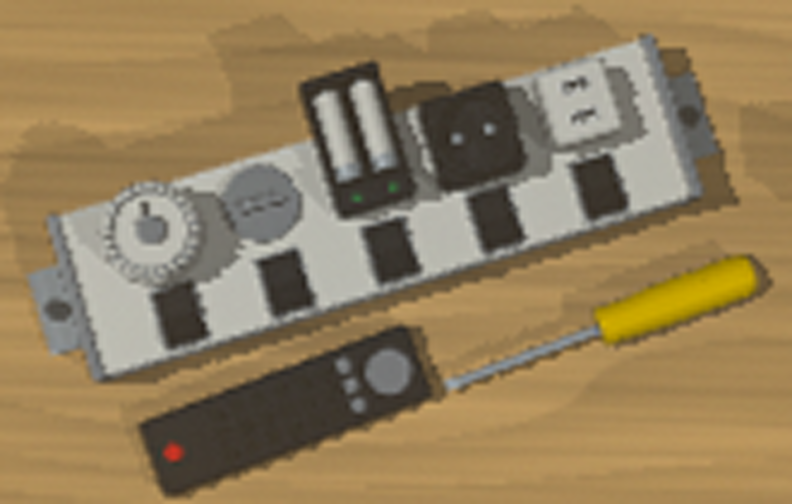

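View pics/crop2.png

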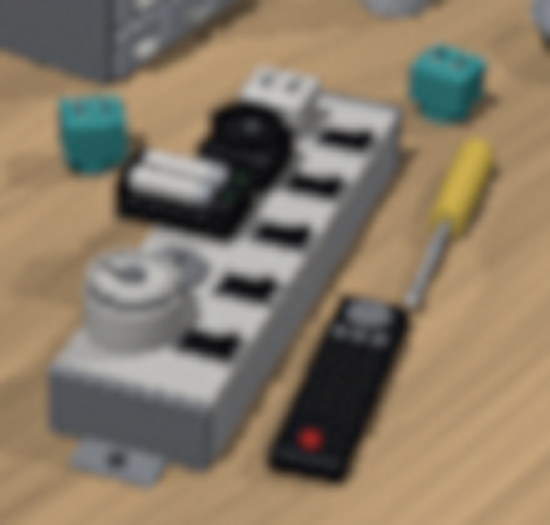

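The crop confirms it: timer at 0, cover at 1, battery charger (two cells, green LEDs) at 2, through plug at 3 and white USB charger at 4. So I press switches 2 and 4. Next I measure the rockers in both views.

Run:
```python
from h import *
from scipy.optimize import least_squares
t=load('top0'); s=load('side0')
def cents(f,off,k,seeds,thr):
    im=cv2.resize(f['pixels'],None,fx=4,fy=4,interpolation=cv2.INTER_CUBIC).max(2)
    out=[]
    m=(im<thr).astype('uint8'); n,l,st,c=cv2.connectedComponentsWithStats(m)
    for x,y in seeds:
        u,v=int((x/k+off[0])*4),int((y/k+off[1])*4); i=l[v,u]
        out.append(((c[i][0]-1.5)/4,(c[i][1]-1.5)/4,st[i][4]/16, st[i][2]/4,st[i][3]/4))
    return np.array(out)
A=cents(t,(185,155),4.8,[(180,315),(286,283),(391,251),(497,219),(600,188)],90)
B=cents(s,(220,155),5,[(211,345),(248,288),(285,235),(315,186),(347,140)],70)
print(A.round(1));print(B.round(1))
for a,b in zip(A,B):
    o1,d1=ray(t,*a[:2]);o2,d2=ray(s,*b[:2])
    q=np.linalg.lstsq(np.c_[d1,-d2],o2-o1,rcond=None)[0]
    p,p2=o1+d1*q[0],o2+d2*q[1]; print('tri',((p+p2)/2).round(4),np.linalg.norm(p-p2).round(4),'top@.049',onplane(t,*a[:2],.049).round(4))
P=np.array([onplane(t,*a[:2],.049)[:2] for a in A])
off=np.array([124,62,0,-62,-124])/1000
k=np.polyfit(off,P,1); print(k, np.linalg.norm(k[0]), np.degrees(np.arctan2(-k[0][0],k[0][1])))
print('resid',(P-np.outer(off,k[0])-k[1]).round(4))
for x,y in [(50,215),(100,380),(697,195),(650,38)]: print('corner',onplane(t,x/4.8+185,y/4.8+155,.045).round(4))
```

```text
[[222.1 220.  107.6  11.5  14.2]
 [244.1 213.5 104.2  11.8  14. ]
 [266.  206.8 104.5  11.8  13.5]
 [287.8 200.1 105.4  11.8  14.5]
 [309.5 193.5 102.1  11.8  13.5]]
[[261.4 223.4  39.4  11.2   5.2]
 [269.2 212.2  31.2  10.2   4.5]
 [276.4 201.6  27.8   9.8   4. ]
 [282.4 191.6  26.9  10.5   4.2]
 [289.1 182.5  21.6   9.2   3.2]]
tri [0.4758 0.0823 0.047 ] 0.0008 top@.049 [0.4761 0.0824 0.049 ]
tri [0.4949 0.0236 0.0471] 0.0012 top@.049 [0.4952 0.0239 0.049 ]
tri [ 0.5147 -0.0353  0.0472] 0.0016 top@.049 [ 0.5152 -0.0348  0.049 ]
tri [ 0.5353 -0.0934  0.0475] 0.0003 top@.049 [ 0.5353 -0.0932  0.049 ]
tri [ 0.5543 -0.1526  0.0475] 0.0017 top@.049 [ 0.5548 -0.152   0.049 ]
[[-0.3186682   0.9449658 ]
 [ 0.5153172  -0.03472637]] 0.9972511149209747 18.635506960506525
resid [[ 0.0003 -0.    ]
 [-0.0003  0.0001]
 [-0.0001 -0.    ]
 [ 0.0002  0.0001]
 [-0.     -0.    ]]
corner [0.5288 0.157  0.045 ]
corner [0.4369 0.125  0.045 ]
corner [ 0.5513 -0.2092  0.045 ]
corner [ 0.6409 -0.1812  0.045 ]
```

```bash
cat >> h.py <<'E'
XS=np.array([0.9476,0.3195,0]); SPOT={2:np.array([.5152,-.0348,0])-.0125*XS, 4:np.array([.5548,-.152,0])-.0125*XS}
def go(target):
    o=r.get_obs(); R0=R.from_rotvec(o['orientation'])
    x=-XS; z=np.array([0,0,-1.]); Rd=R.from_matrix(np.c_[x,np.cross(z,x),z])
    print('clock',o['clock'],'tcp',o['tcp_pos'].round(4),'F',o['contact_force'].round(2),'w',o['grip_width'].round(4))
    print('turn',((R0.inv()*Rd).as_rotvec()/np.pi).round(4),'shift',(R0.inv().apply(np.array(target)-o['tcp_pos'])/.4).round(4))
E
python3 - <<'E'
from h import *
print(SPOT)
go([.37,.30,.2]); go(SPOT[2]+[0,0,.12])
E
```

```text
{2: array([ 0.503355  , -0.03879375,  0.        ]), 4: array([ 0.542955  , -0.15599375,  0.        ])}Traceback (most recent call last):
  File "<stdin>", line 3, in <module>
  File "h.py", line 22, in go
    print('clock',o['clock'],'tcp',o['tcp_pos'].round(4),'F',o['contact_force'].round(2),'w',o['grip_width'].round(4))
                                                                                             ^^^^^^^^^^^^^^^^^^^^^
AttributeError: 'float' object has no attribute 'round'
```

```bash
sed -i "s/o\['grip_width'\].round(4)/round(o['grip_width'],4)/" h.py
python3 - <<'E'
from h import *
go([.37,.30,.2])
E
```

```text
clock 0.15 tcp [0.2356 0.6321 0.2306] F [ 0.22 -0.47 -0.14] w 0.0854
turn [-4.000e-04 -1.000e-04 -2.171e-01] shift [-0.6047 -0.6605  0.0774]
```

Call:
apply_moves:
  plan:
    - [[0,0,-0.217,-0.6,-0.66,0.08,1],[0,0,-0.217,-0.6,-0.66,0.08,1],[0,0,-0.217,-0.6,-0.66,0.08,1],[0,0,-0.217,-0.6,-0.66,0.08,1],[0,0,-0.217,-0.6,-0.66,0.08,1],[0,0,-0.217,-0.6,-0.66,0.08,1],[0,0,-0.217,-0.6,-0.66,0.08,1],[0,0,-0.217,-0.6,-0.66,0.08,1],[0,0,-0.217,-0.6,-0.66,0.08,1],[0,0,-0.217,-0.6,-0.66,0.08,1],[0,0,-0.217,-0.6,-0.66,0.08,1],[0,0,-0.217,-0.6,-0.66,0.08,1]]
  force: 40

```text
clock: 1.15
tcp_pos: [0.3682, 0.3021, 0.1994]
orientation: [-0.509, 3.1, 0.001]
contact_force: [-0.6, 0.2, 0.6]
grip_width: 0.0006
```

Run:
```python
from h import *
go(SPOT[2]+[0,0,.11])
```

```text
clock 1.15 tcp [0.3682 0.3021 0.1994] F [-0.62  0.2   0.64] w 0.0006
turn [0.0002 0.0001 0.0001] shift [-0.0476 -0.9157  0.223 ]
```

Call:
apply_moves:
  plan:
    - [[0,0,0,-0.048,-0.916,0.22,1],[0,0,0,-0.048,-0.916,0.22,1],[0,0,0,-0.048,-0.916,0.22,1],[0,0,0,-0.048,-0.916,0.22,1],[0,0,0,-0.048,-0.916,0.22,1],[0,0,0,-0.048,-0.916,0.22,1],[0,0,0,-0.048,-0.916,0.22,1],[0,0,0,-0.048,-0.916,0.22,1],[0,0,0,-0.048,-0.916,0.22,1],[0,0,0,-0.048,-0.916,0.22,1],[0,0,0,-0.048,-0.916,0.22,1],[0,0,0,-0.048,-0.916,0.22,1]]

```text
clock: 2.15
tcp_pos: [0.5039, -0.0381, 0.111]
orientation: [0.511, -3.099, -0.001]
contact_force: [-0.1, 1.5, -0.0]
grip_width: 0.0002
```

Run:
```python
from h import *
go(SPOT[2]+[0,0,.062])
w=grab('wrist','wrist1'); cv2.imwrite('pics/wrist1b.png',cv2.resize(w['pixels'],None,fx=1.5,fy=1.5))
for k in (2,4): print(proj(w,SPOT[k]+[0,0,.051]),proj(w,SPOT[k]+.0125*XS+[0,0,.049]))
print('tip',proj(w,r.get_obs()['tcp_pos']))
```

```text
clock 2.15 tcp [ 0.5039 -0.0381  0.111 ] F [-0.14  1.46 -0.04] w 0.0002
turn [ 0.0003 -0.0001  0.0004] shift [ 0.0018 -0.0013  0.1226]
[255.03308256 201.38851852] [255.03737024 214.71464556]
[ 99.534232   201.34987766] [103.63968009 214.6897135 ]
tip [256.76361593 240.42735762]
```

View pics/wrist1b.png

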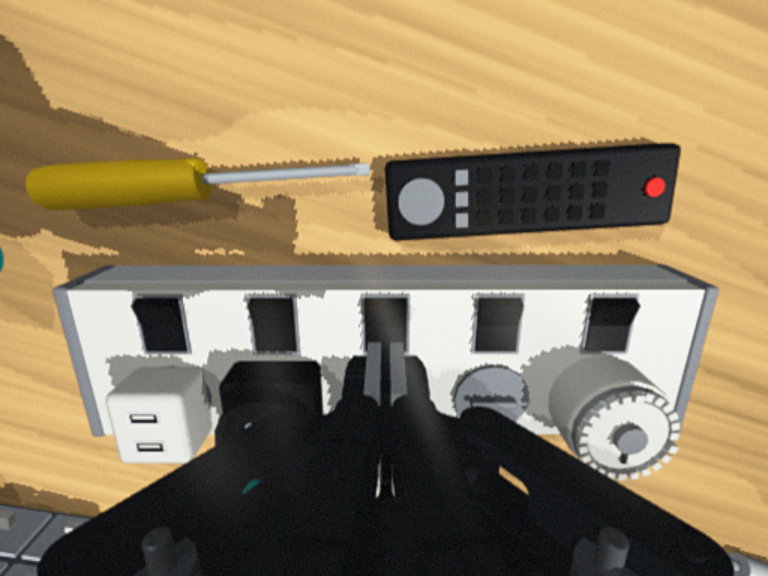

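The wrist view shows the fingers above rocker 2 at (386,322) in the 1.5x picture. That is (257,215) against a predicted (255,215), so they agree to about 1 mm. The remote and screwdriver are clear.

Call:
apply_moves:
  plan:
    - [[0,0,0,0.002,-0.001,0.08,1],[0,0,0,0.002,-0.001,0.125,1],[0,0,0,0.002,-0.001,0.135,1],[0,0,0,0.002,-0.001,0.14,1],[0,0,0,0.002,-0.001,0.1425,1],[0,0,0,0.002,-0.001,0.145,1],[0,0,0,0.002,-0.001,0.1475,1],[0,0,0,0.002,-0.001,0.15,1],[0,0,0,0.002,-0.001,0.1525,1],[0,0,0,0.002,-0.001,0.155,1],[0,0,0,0.002,-0.001,0.155,1]]

```text
clock: 3.12
tcp_pos: [0.503, -0.0404, 0.0494]
orientation: [-0.508, 3.1, 0.0]
contact_force: [-0.9, 1.3, 2.0]
grip_width: -0.0002
```

Call:
apply_moves:
  plan:
    - [[0,0,0,0,0,0.00125,1],[0,0,0,0,0,0.0025,1],[0,0,0,0,0,0.00375,1],[0,0,0,0,0,0.005,1],[0,0,0,0,0,0.005,1]]

```text
clock: 3.53
tcp_pos: [0.5029, -0.0404, 0.0475]
orientation: [0.508, -3.1, -0.0]
contact_force: [-2.6, 0.9, 5.6]
grip_width: -0.0002
```

Call:
apply_moves:
  plan:
    - [[0,0,0,0,0,0.00125,1],[0,0,0,0,0,0.0025,1],[0,0,0,0,0,0.0025,1]]

```text
clock: 3.78
tcp_pos: [0.5029, -0.0405, 0.0473]
orientation: [0.508, -3.1, -0.001]
contact_force: [-4.6, 0.6, 16.2]
grip_width: -0.0002
```

The force has risen to 16 N at z = 47.3 mm, so the rocker is on its stop. I withdraw and go to switch 4.

Call:
apply_moves:
  plan:
    - [[0,0,0,0,0,-0.05,1],[0,0,0,0,0,-0.15,1],[0,0,0,0,0,-0.15,1],[0,0,0,0,0,-0.15,1]]

```text
clock: 4.12
tcp_pos: [0.5047, -0.0405, 0.1081]
orientation: [-0.507, 3.096, -0.001]
contact_force: [-0.7, -0.3, 0.0]
grip_width: 0.0003
```

Run:
```python
from h import *
go(SPOT[4]+[0,0,.111])
```

```text
clock 4.1167 tcp [ 0.5047 -0.0405  0.1081] F [-0.71 -0.34  0.02] w 0.0003
turn [-0.0004  0.0015 -0.0001] shift [ 0.0016 -0.3042 -0.0069]
```

Call:
apply_moves:
  plan:
    - [[0,0,0,0,-0.1,0,1],[0,0,0,0,-0.2,0,1],[0,0,0,0,-0.302,0,1],[0,0,0,0,-0.302,0,1],[0,0,0,0,-0.302,0,1],[0,0,0,0,-0.302,0,1]]

```text
clock: 4.62
tcp_pos: [0.5405, -0.1544, 0.1049]
orientation: [0.507, -3.098, -0.002]
contact_force: [-0.1, -0.8, -0.0]
grip_width: 0.0002
```

Run:
```python
from h import *
go(SPOT[4]+[0,0,.049])
w=grab('wrist','wrist2'); cv2.imwrite('pics/wrist2b.png',cv2.resize(w['pixels'],None,fx=1.5,fy=1.5))
print(proj(w,SPOT[4]+.0125*XS+[0,0,.049])*1.5)
```

```text
clock 4.6167 tcp [ 0.5405 -0.1544  0.1049] F [-0.1  -0.83 -0.01] w 0.0002
turn [ 0.0005 -0.0006 -0.0002] shift [-0.0047 -0.0059  0.1398]
[379.15338696 331.30647365]
```

View pics/wrist2b.png

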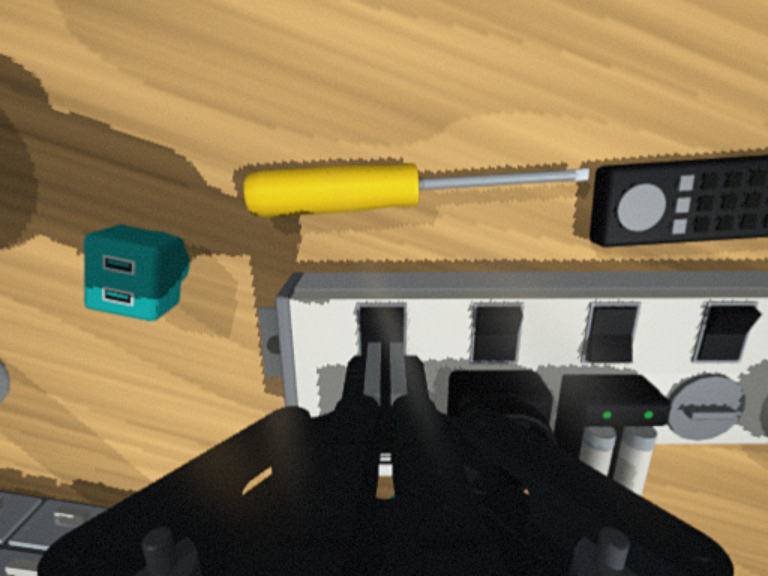

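The wrist view shows the fingers in line with rocker 4 at (382,332), predicted (379,331). Rocker 2 at (612,333) now looks level, and everything else is in place.

Call:
apply_moves:
  plan:
    - [[0,0,0,-0.004,-0.003,0.06,1],[0,0,0,-0.004,-0.003,0.105,1],[0,0,0,-0.004,-0.003,0.12,1],[0,0,0,-0.004,-0.003,0.125,1],[0,0,0,-0.004,-0.003,0.1275,1],[0,0,0,-0.004,-0.003,0.13,1],[0,0,0,-0.004,-0.003,0.1325,1],[0,0,0,-0.004,-0.003,0.135,1],[0,0,0,-0.004,-0.003,0.1375,1],[0,0,0,-0.004,-0.003,0.14,1],[0,0,0,-0.004,-0.003,0.14,1]]

```text
clock: 5.58
tcp_pos: [0.5434, -0.1557, 0.0505]
orientation: [-0.508, 3.1, -0.0]
contact_force: [-1.3, -0.4, 2.5]
grip_width: 0.0
```

Call:
apply_moves:
  plan:
    - [[0,0,0,0,0,0.00125,1],[0,0,0,0,0,0.0025,1],[0,0,0,0,0,0.0025,1]]

```text
clock: 5.83
tcp_pos: [0.5433, -0.1558, 0.0492]
orientation: [0.508, -3.1, 0.0]
contact_force: [-1.3, -0.8, 2.3]
grip_width: -0.0002
```

Call:
apply_moves:
  plan:
    - [[0,0,0,0,0,0.00125,1],[0,0,0,0,0,0.0025,1],[0,0,0,0,0,0.00375,1],[0,0,0,0,0,0.00375,1]]

```text
clock: 6.17
tcp_pos: [0.5434, -0.1557, 0.0477]
orientation: [-0.508, 3.1, -0.0]
contact_force: [-0.1, -0.7, 1.5]
grip_width: 0.0
```

Call:
apply_moves:
  plan:
    - [[0,0,0,0,0,0.00125,1],[0,0,0,0,0,0.0025,1],[0,0,0,0,0,0.0025,1]]

```text
clock: 6.42
tcp_pos: [0.5435, -0.1556, 0.0475]
orientation: [-0.508, 3.1, 0.0]
contact_force: [-4.0, -0.7, 9.5]
grip_width: -0.0
```

Call:
apply_moves:
  plan:
    - [[0,0,0,0,0,0.001,1],[0,0,0,0,0,0.001,1]]

```text
clock: 6.58
tcp_pos: [0.5435, -0.1556, 0.0475]
orientation: [-0.508, 3.1, 0.0]
contact_force: [-6.0, -0.2, 13.4]
grip_width: 0.0
```

Call:
apply_moves:
  plan:
    - [[0,0,0,0,0,-0.05,1],[0,0,0,0,0,-0.15,1],[0,0,0,0,0,-0.3,1],[0,0,0,0.2,0,-0.4,1],[0,0,0,0.2,0.3,-0.4,1],[0,0,0,0.2,0.3,-0.4,1],[0,0,0,0.2,0.3,-0.4,1],[0,0,0,0.2,0.3,-0.4,1],[0,0,0,0.2,0.3,-0.4,1],[0,0,0,0.2,0.3,-0.4,1]]

```text
clock: 7.42
tcp_pos: [0.4299, -0.0671, 0.2067]
orientation: [-0.51, 3.098, -0.0]
contact_force: [-0.6, -0.3, 0.6]
grip_width: 0.0001
```

Run:
```python
from h import *
w=grab('wrist','wrist3');s=grab('side','side3');t=grab('top','top3')
a=cv2.resize(w['pixels'],None,fx=1.5,fy=1.5)
cv2.imwrite('pics/wrist3b.png',a)
# change at the bench things, top view vs start
d=cv2.absdiff(load('top0')['pixels'],t['pixels']).max(2)
cv2.imwrite('pics/tb.png',cv2.resize(np.hstack([t['pixels'][150:262,185:350],s['pixels'][150:262,200:330]]),None,fx=2.6,fy=2.6,interpolation=cv2.INTER_CUBIC))
print(r.get_obs()['contact_force'],r.get_obs()['clock'])
```

```text
[-0.58452852 -0.71638306  0.18034876] 7.5667
```

View pics/wrist3b.png

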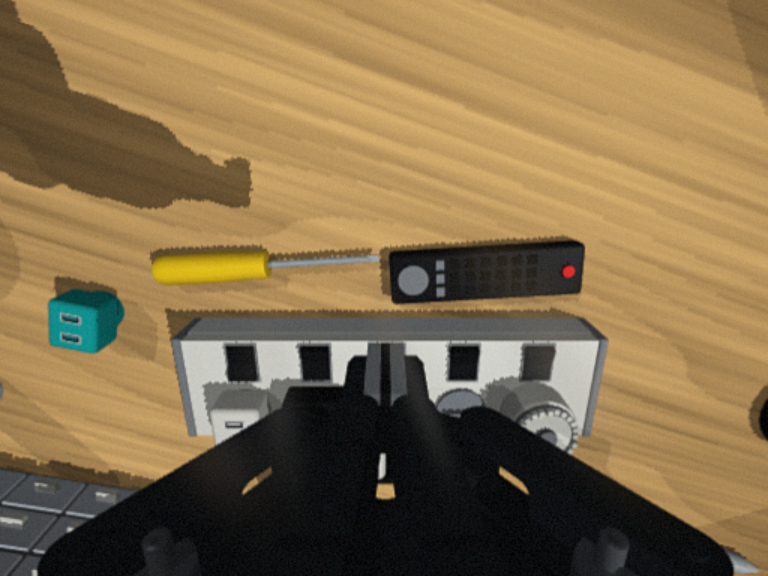

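View pics/tb.png

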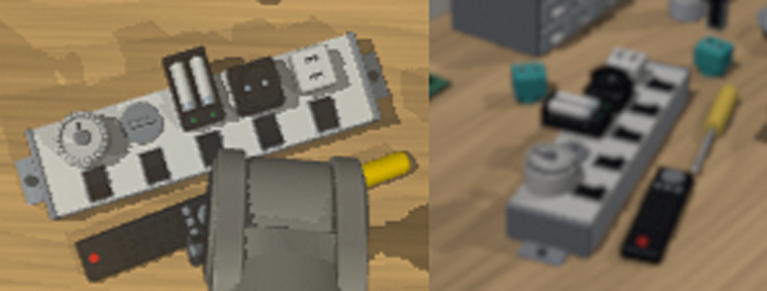

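The wrist view shows the strip with all plugs and bench things in place. In the side view, rockers 2 and 4 have changed shape. One numeric check of the before and after side views follows.

Run:
```python
from h import *
a=load('side0')['pixels'];b=load('side3')['pixels']
d=(cv2.absdiff(a,b).max(2)>40).astype('uint8')
n,l,st,c=cv2.connectedComponentsWithStats(d[150:262,215:335])
print([(c[i]+[215,150]).round(0).tolist()+[int(st[i][4])] for i in range(1,n) if st[i][4]>2])
rows=[]
for u,v in [(261,223),(269,212),(276,201.6),(282.4,191.6),(289,182.5)]:
    f=lambda im:cv2.resize(im[int(v)-9:int(v)+10,int(u)-11:int(u)+12],None,fx=6.5,fy=6.5,interpolation=cv2.INTER_CUBIC)
    rows.append(np.vstack([f(a),f(b)]))
cv2.imwrite('pics/rock.png',np.hstack(rows))
```

```text
[[311.0, 156.0, 108], [287.0, 180.0, 7], [331.0, 198.0, 123], [274.0, 198.0, 10], [250.0, 210.0, 16], [240.0, 210.0, 5], [219.0, 225.0, 3], [224.0, 226.0, 12], [216.0, 230.0, 7]]
```

View pics/rock.png

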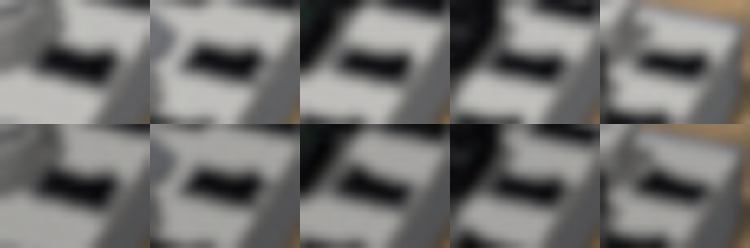

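Only rockers 2 and 4 changed, at (274,198) and (287,180). The other differences are the arm and its shadow. I hand in now.

```bash
python3 -c "
from h import *
print(r.hand_in())"
```

```text
the job is handed in; nothing more can be done
None
```

I switched off the battery charger (switch 2) and the USB charger (switch 4) with the shut fingertips, then withdrew and handed the job in after about 7.6 s. The hand-in gives no verdict.

- **Presses:** Both rockers reached their stops, with the fingertips at 47.3 mm (switch 2) and 47.5 mm (switch 4) above the bench. The last force readings were about 16 N and 13 N along the vertical, under the 30 N limit but well above the 3 N a rocker needs.
- **Switches and surroundings:** Comparing the side view before and after, rockers 2 and 4 flipped and 0, 1 and 3 look the same. The plugged-in things, remote and screwdriver showed no visible shift. I did not recheck the tape roll, bowl, spray can and solder sucker one by one, but the arm never came near them.
- **Unclear points:** A few small differences near the timer look like arm shadow; I judged that by eye and did not measure it. The predicted rocker positions were 1 to 2 mm off in the wrist view, within the calibration.

I viewed 9 pictures.

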